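# Pack a gift box of truffles and close it

## Robot

A 7-joint arm with a two-finger parallel gripper is mounted at the origin on the work surface. World frame = base frame: x ahead of the robot, y to its left, z up, the work surface at z = 0. Lengths are in m, angles in degrees, forces in N, time in s.
With the tool pointing down it reaches from about 0.4 to 0.875 m from the base axis. Payload 4.4 kg.
Tool frame: the origin (TCP) lies at the very end of the fingers, on their centre line; the grasp point (between the pads) lies 19 mm behind it (robot.hold_point_z is the distance from the TCP to the grasp point, in m); z points along the fingers, y is the line along which they close (so a half turn about z gives the same grasp; the last joint's range is limited). The gripper opens to 85 mm and grips with 20 to 120 N. Pads are 22 mm wide; open, the fingers measure 114 mm over their backs; the gripper's body (76 mm by 85 mm) begins 54 mm behind the grasp point. The pads swing forward as they close: fully open they stand 13 mm farther back than shut.
Start: joints at [-3.77, 36.005, 2.206, 86.941, -1.547, 57.084, -1.146], TCP at [0.65, 0, 0.231] pointing down, gripper open.
Joint ranges: [-175.42, 175.42], [-21.48, 121.26], [-71.46, 75.88], [10.55, 141.38], [-63.04, 243.04], [13.31, 113.54], [-168.57, 168.57]. Speed limits (degrees/s): [147.25, 147.25, 180, 180, 180, 180, 180].

## Interface

Orientations are given as [roll, pitch, yaw] about the fixed x, y, z axes, in that order (R = Rz(yaw) Ry(pitch) Rx(roll)).
In Python, from bench import robot, viewer, order gives the robot as it stands. The module is installed in compiled form; this text tells all that it offers.
- The arm moves only by the shell command python3 -m creep 'ROWS' [OPENING]. ROWS is JSON, a list of rows, each a list of 6 numbers: the shift along the tool's x, y, z in cm, then the turn, a rotation vector about the tool's x, y, z in rad. A call has 1 to 12 rows; each row shifts and turns the commanded pose from where the row before left it, along the tool's axes as they then stand; what a row does not reach is not made up. A row lasts 1/8 s, in which the tool goes at most 62.5 mm and 10.7 degrees, less where a joint would pass 70% of its speed; a pose out of reach is approached as far as the arm can. A call with a gripper value outside its range is refused whole. OPENING is the opening, from -1 (shut) to 1 (fully open), set as the call begins (- or left out, the last holds). The fingers move at their own pace and stop on an object; the grip force is fixed at half the most. Time passes only in rows, so rows that do not move let the fingers close. It gives the time, the measured TCP pose, the force, the opening and the grip force at its end, in the units of the state.
- robot.read_state(): the state, without advancing time (a new reading comes with each control period).
- viewer.camera(name): name is "scene" or "side" or "wrist"; returns a dict with "color" (400x640x3 uint8, red, green, blue), "depth" (400x640 float32, m along the optical axis (not along the pixel's ray), 0 where there is no reading), "intrinsics" (3x3 intrinsics, pixels), "D" ([k1, k2, p1, p2, k3] as OpenCV has them; the pictures are not rectified), "origin" and "attitude" of the camera in the world. Camera axes: x right, y up, looking along -z (the intrinsics and any distortion apply to the point x, -y, -z); pixel columns grow to the right and rows downward; lengths in m; the calibration is good to about 2 mm. A picture is of the moment at which its call begins.
- order.hand_in(): hands the job in; it is judged then, once.
The state is a dict: "t": time; "joint_positions": joint angles; "joint_vel": joint speeds; "joint_torque": joint torques, N m; "position": TCP position; "tcp_rot": TCP orientation; "wrist_force": force on the tool from outside, world axes, zero at the start; "torque": the same for the moment, N m; "gripper_width": finger opening in m; "grasp_force": force on a finger pad.
Only numpy, scipy, OpenCV 4.12 (cv2) and the standard library are available. Lean on these libraries where they do the work, as an engineer would, in place of code of your own. Each camera call takes 0.05 s, during which the arm holds its last target. There are 200 camera calls.

## Task

Take the steel scoop by its handle, scoop all three truffles out of the steel tray in one go and tip them into the open wooden box, without touching them with the gripper itself. Then lay the scoop back flat on its dark wooden board, and only after that lower (do not drop) the wooden lid onto the box so that its edges are flush with the box's edges all round. Leave the other things on the counter undisturbed.

Things in the scene. Friction and masses are not known exactly. Their poses are not given: they have to be found in the camera images.
- tray: rectangular sheet-steel tray, open on top, fixed to the counter; outside 225 (x) x 114 (y) x 34 mm high, walls and floor 4 mm thick (inside 217 x 106). Origin: centre of the underside; z up. The truffles lie in the half towards its +x end; the half towards -x is empty, for the scoop to enter.
- truffle0: chocolate truffle, a hard brown ball 40 mm across, 25 g, glazed and slippery (friction about 0.3), lying in the tray; rolls with some resistance (stays put on slopes under about 5 degrees). Origin: its centre; axes arbitrary.
- truffle1: chocolate truffle, a hard brown ball 40 mm across, 25 g, glazed and slippery (friction about 0.3), lying in the tray; rolls with some resistance (stays put on slopes under about 5 degrees). Origin: its centre; axes arbitrary.
- truffle2: chocolate truffle, a hard brown ball 40 mm across, 25 g, glazed and slippery (friction about 0.3), lying in the tray; rolls with some resistance (stays put on slopes under about 5 degrees). Origin: its centre; axes arbitrary.
- scoop: loose steel scoop lying on the board, 174 mm long, 130 to 190 g: a pan open at front (+x) and top. Origin: centre of the pan's underside; z up, +x from handle to lip. Lip edge x = +49, 2 mm thick; low crest at x = +37, 4 mm high, then the floor falls gently back. Back wall: outer face x = -48, 38 mm high. Side walls 36 mm high back of x = +5, 5 mm in front, y = +-47 outside, +-44.5 inside.
- scoop_grip (a point): where to grip the scoop, across its light hollow handle bar, at (-80, 0, 77) mm in the scoop's frame. The bar runs along x from -125 to -42, 18 mm wide (y), z from 68 to 86, on an upright over the back wall (x from -53 to -43).
- scoop_mid (a point): point under the middle of the whole scoop, at (-38, 0, 0) mm in the scoop's frame
- board: flat dark wooden board, 200 (x) x 114 (y) x 10 mm, fixed; the scoop's resting place. Origin: centre of the underside; z up, top face at +10 mm. The whole scoop is meant to lie flat on it, roughly centred (it lies along the board's x).
- box: open-topped box of light wood, loose, 600 g, outside 162 (x) x 126 (y) x 60 mm high, walls and floor 6 mm thick. Origin: centre of the underside; z up.
- lid: flat lid of light wood, loose, 180 to 350 g, 162 (x) x 126 (y) x 8 mm, with no rim below; on its middle a bar handle along x, 90 mm long, 16 mm wide (y), from 8 to 40 mm above the underside. Origin: centre of the underside; z up. It fits the box either way round.
- ramekin: small white bowl, 72 mm across, 45 high; a bystander to be left alone. Origin: underside.
- mug: white mug, 72 mm across, 75 high; a bystander to be left alone. Origin: underside.
- jar: amber jar with brass cap, 64 mm across, 95 high; a bystander to be left alone. Origin: underside.
- tin: round steel tin, 79 mm across, 62 high; a bystander to be left alone. Origin: underside.
- spatula: spatula lying flat, 200 mm long; a bystander to be left alone. Origin: underside.
There are look-alikes about, which are no part of the job. Leave any white look-alike of the truffle0 alone.

How it is judged (in metres and radians):
On the way, in this order (a step that is already met when the one before it is completed fails the run):
1. the scoop is lifted (its underside over 90 mm above the counter) with all three truffles in it (height (world z) of scoop above 0.09 m and x of truffle0 in the frame of scoop between -0.05 and 0.05 m and y of truffle0 in the frame of scoop between -0.046 and 0.046 m and z of truffle0 in the frame of scoop between 0 and 0.065 m and x of truffle1 in the frame of scoop between -0.05 and 0.05 m and y of truffle1 in the frame of scoop between -0.046 and 0.046 m and z of truffle1 in the frame of scoop between 0 and 0.065 m and x of truffle2 in the frame of scoop between -0.05 and 0.05 m and y of truffle2 in the frame of scoop between -0.046 and 0.046 m and z of truffle2 in the frame of scoop between 0 and 0.065 m), for 0.2 s.
2. all three truffles are in the box (x of truffle0 in the frame of box between -0.076 and 0.076 m and y of truffle0 in the frame of box between -0.058 and 0.058 m and z of truffle0 in the frame of box between 0 and 0.055 m and x of truffle1 in the frame of box between -0.076 and 0.076 m and y of truffle1 in the frame of box between -0.058 and 0.058 m and z of truffle1 in the frame of box between 0 and 0.055 m and x of truffle2 in the frame of box between -0.076 and 0.076 m and y of truffle2 in the frame of box between -0.058 and 0.058 m and z of truffle2 in the frame of box between 0 and 0.055 m), for 0.2 s.
3. the scoop lies flat on its board, its middle within 50 mm of the board's middle, let go (horizontal distance between scoop_mid and board below 0.05 m and z of scoop in the frame of board between 0.007 and 0.014 m and angle between scoop's own z axis and vertical below 0.08 rad and contact force between the fingers and scoop below 0.05 N), for 0.2 s.
4. after that, the lid is set flush on the box (x of lid in the frame of box between -0.005 and 0.005 m and y of lid in the frame of box between -0.005 and 0.005 m and z of lid in the frame of box between 0.057 and 0.063 m and angle between the x axis of lid and the x axis of box, either way round below 0.07 rad), for 0.2 s.
At the end, for the whole second after the job is handed in: The lid lies on the upright box's rim, flush within 5 mm each way and 0.07 rad in yaw (either way round); all three truffles in the box; the scoop flat on its board, its middle within 50 mm of the board's; all at rest (all of step 2 and all of step 4 and angle between box's own z axis and vertical below 0.05 rad and height (world z) of box below 0.005 m and linear speed of each of lid, scoop below 0.01 m/s and horizontal distance between scoop_mid and board below 0.05 m and z of scoop in the frame of board between 0.007 and 0.014 m and angle between scoop's own z axis and vertical below 0.08 rad); the robot touches nothing.
It fails at once if the gripper touches a truffle (contact force between the fingers and truffle0 above 0.3 N or contact force between the fingers and truffle1 above 0.3 N or contact force between the fingers and truffle2 above 0.3 N).
It fails at once if the lid is dropped: it falls freely by more than about 1 cm (faster than 0.45 m/s with no finger on it) (contact force between the fingers and lid below 0.01 N and linear speed of lid above 0.45 m/s).
It fails at once if a bystander is moved by more than 30 mm (distance of any of ramekin, mug, jar, tin, spatula from where it was at the start of the episode above 0.03 m).
It also fails if it takes over 72 s, if anything falls off the work surface, if the arm or the gripper's body presses on something with over 40 N, if the wrist force passes 120 N, or if a joint passes its speed limit or range.

## Working session

There is one attempt and no reset: what is moved stays moved. The work goes in short steps, Python scripts to look and compute and a shell command to move; the robot and the scene stay as the last step left them, time stands still between calls to the robot, and variables do not carry over. Pictures are saved under pics/ and viewed, at most 10 in all, crops included, and the job is handed in when it is done.

```bash
mkdir -p pics; cat > h.py <<'E'
import numpy as np, cv2
from bench import robot, viewer, order
from scipy.spatial.transform import Rotation as Ro
def att(a):
    a=np.array(a,float)
    if a.shape==(3,3): return a
    if a.size==4: return Ro.from_quat(a).as_matrix()
    return Ro.from_euler('xyz',a,degrees=True).as_matrix()
def cloud(c):
    K=np.array(c['intrinsics']);D=np.array(c['D'],float)
    h,w=c['depth'].shape
    u,v=np.meshgrid(np.arange(w),np.arange(h))
    p=cv2.undistortPoints(np.stack([u,v],-1).reshape(-1,1,2).astype(np.float64),K,D).reshape(h,w,2)
    z=c['depth'].astype(float)
    P=np.stack([p[...,0]*z,-p[...,1]*z,-z],-1)
    W=P@att(c['attitude']).T+np.array(c['origin'])
    W[z==0]=np.nan
    return W
def save(n,c): cv2.imwrite('pics/'+n,c['color'][...,::-1])
E
python3 - <<'E'
from h import *
import pickle
print(robot.read_state(), robot.hold_point_z)
for n in ('scene','side','wrist'):
    c=viewer.camera(n); save(n+'0.png',c); W=cloud(c)
    pickle.dump((c,W),open(n+'0.pkl','wb'))
    print(n,c['origin'],c['attitude'],c['D'],np.nanpercentile(W[...,2],[1,10,50,90,99]))
E
```

```text
{'t': 0.0, 'joint_positions': array([-3.77189131, 36.05913072,  2.20076846, 86.99504374, -1.54675281,
       57.08383674, -1.14653584]), 'joint_vel': array([-3.58971215e-02,  1.59294818e-05, -6.27033294e-02, -3.33544043e-02,
       -5.04076625e-02, -5.29362655e-02,  3.34207570e-03]), 'joint_torque': array([-1.11932164e-03, -5.63405585e+01,  1.22606792e+00, -1.93450052e+01,
        1.09587883e-02,  1.05136272e-02, -8.84369996e-06]), 'position': array([6.49382925e-01, 6.72370920e-05, 2.30391420e-01]), 'tcp_rot': array([-1.79891612e+02,  5.68240098e-04,  9.00028103e+01]), 'wrist_force': array([-0.31982869,  0.58701682,  1.00175251]), 'torque': array([-0.05352864, -0.00641523, -0.0279495 ]), 'grasp_force': 0.0, 'gripper_width': 0.08534974619369168} 0.0187
scene [ 1.43894631 -0.69595779  1.17077529] [45.50850364 -0.72698786 54.40197992] [-0.09940835  0.          0.          0.          0.        ] [-7.56878069e-01 -7.44038492e-01 -2.01011877e-05  2.44034262e-01
  6.27628514e-01]
side [-0.11002874  0.63613741  0.7271526 ] [  55.21924213    1.12944526 -136.96551968] [-0.04400797  0.          0.          0.          0.        ] [-0.63044857 -0.19103708  0.00128287  0.38149727  0.58890404]
wrist [0.64907416 0.07933066 0.37415254] [-18.04113484   0.06116995  -0.02139646] [-0.03819156  0.          0.          0.          0.        ] [-0.17036714 -0.1154386   0.0014341   0.30229163  0.32407906]
```

View pics/scene0.png

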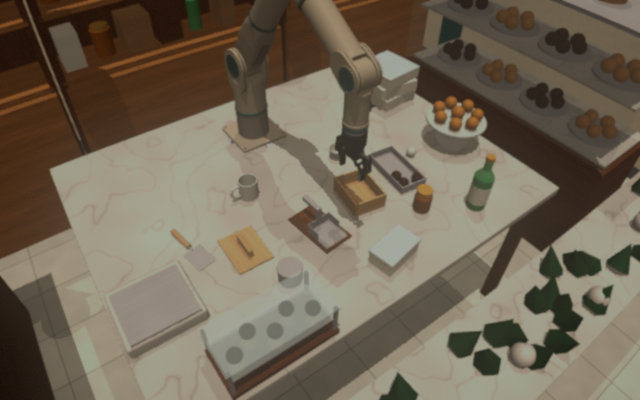

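View pics/side0.png

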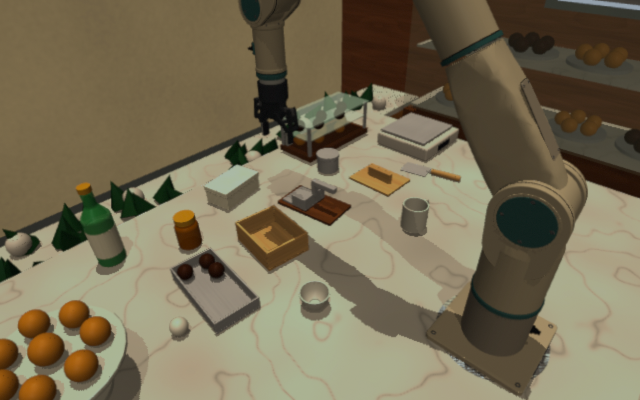

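The scene view shows the tray at about (398,170), the box at (360,190), the scoop on its board at (320,228) and the lid at (245,248). The side view shows the tray at (215,288) with its truffles towards (200,265), the box at (272,235), the scoop at (315,200) and the lid at (378,178).

```bash
cat > meas.py <<'E'
from h import *
import pickle
def load(n): return pickle.load(open(n,'rb'))
def pts(names,reg,zlo,zhi,cm=None):
    out=[]
    for n in names:
        c,W=load(n); m=(W[...,0]>reg[0])&(W[...,0]<reg[1])&(W[...,1]>reg[2])&(W[...,1]<reg[3])&(W[...,2]>zlo)&(W[...,2]<zhi)
        if cm is not None: m&=cm(c['color'].astype(int))
        out.append(W[m])
    return np.concatenate(out)
E
python3 - <<'E'
from meas import *
# sample 3D at hand-picked pixels
for n,px in (('side',[(215,288),(186,271),(205,257),(217,270),(272,235),(300,197),(318,187),(380,176),(315,300),(415,215),(188,230),(328,160),(430,172)]),('scene',[(398,170),(360,190),(322,230),(245,248),(309,207)])):
    c,W=load(n+'0.pkl')
    for p in px: print(n,p,np.round(W[p[1],p[0]],3),c['color'][p[1],p[0]])
# top-down map from both
S=1000;x0,x1,y0,y1=0.25,1.0,-0.45,0.4
im=np.zeros((int((x1-x0)*S),int((y1-y0)*S),3),np.uint8);zb=np.full(im.shape[:2],-1.)
for n in('scene','side'):
    c,W=load(n+'0.pkl');m=np.isfinite(W[...,2])&(W[...,2]<.15)&(W[...,2]>-.02)
    P=W[m];C=c['color'][m]
    r=((x1-P[:,0])*S).astype(int);q=((y1-P[:,1])*S).astype(int)
    for a,b,z,k in zip(r,q,P[:,2],C):
        if 1<=a<im.shape[0]-1 and 1<=b<im.shape[1]-1:
            s=(slice(a-1,a+2),slice(b-1,b+2)); g=zb[s]<z; im[s][g]=k[::-1]; zb[s][g]=z
im=im[:600,:800]
for k in range(0,800,100): cv2.putText(im,'%.1f'%(y1-k/S),(k,10),0,.35,(0,0,255)); cv2.line(im,(k,0),(k,600),(0,0,255),1)
for k in range(50,600,100): cv2.putText(im,'%.2f'%(x1-k/S),(0,k),0,.35,(0,0,255)); cv2.line(im,(0,k),(800,k),(0,0,255),1)
cv2.imwrite('pics/top0.png',im)
E
```

```text
side (215, 288) [0.546 0.322 0.003] [146 135 120]
side (186, 271) [0.613 0.352 0.037] [37 16  6]
side (205, 257) [0.615 0.295 0.042] [54 27 13]
side (217, 270) [0.562 0.298 0.034] [37 19  9]
side (272, 235) [0.591 0.098 0.005] [97 70 34]
side (300, 197) [ 0.655 -0.076  0.014] [126 118 104]
side (318, 187) [ 0.581 -0.081  0.081] [66 61 54]
side (380, 176) [ 0.535 -0.331  0.022] [80 57 30]
side (315, 300) [0.34  0.188 0.005] [168 180 148]
side (415, 215) [ 0.308 -0.173  0.063] [99 91 75]
side (188, 230) [0.709 0.279 0.068] [89 44  1]
side (328, 160) [ 0.697 -0.254  0.055] [75 70 62]
side (430, 172) [ 0.437 -0.488  0.005] [92 82 66]
scene (398, 170) [0.543 0.336 0.008] [137 126 114]
scene (360, 190) [0.544 0.144 0.006] [164 133  87]
scene (322, 230) [ 0.625 -0.089  0.01 ] [150 138 127]
scene (245, 248) [ 0.568 -0.35   0.04 ] [126  98  68]
scene (309, 207) [ 0.511 -0.063  0.009] [97 68 50]
```

View pics/top0.png

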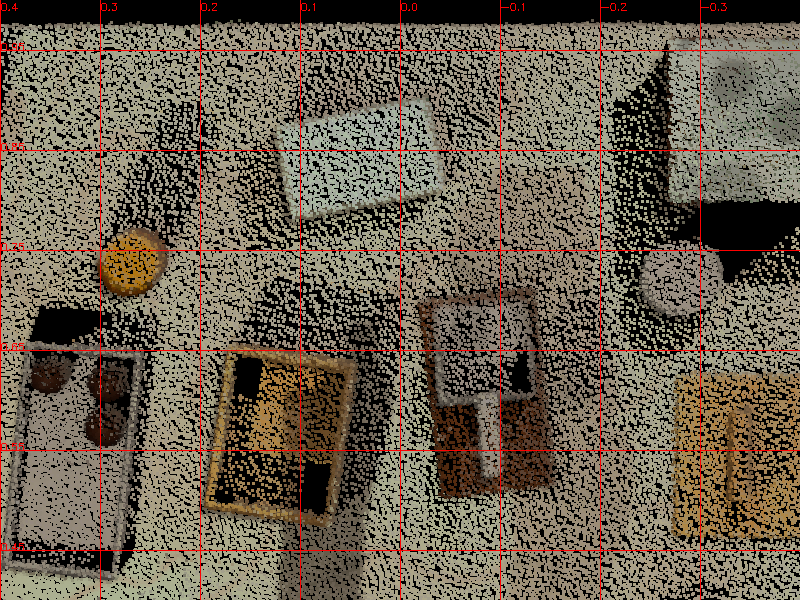

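The top map shows the tray centred near (0.54,0.32), with truffles at pixels (48,375), (106,378) and (103,428). The box is near (280,435), the scoop on its board near (487,390) with the handle towards the robot, and the lid at the right edge near (740,455).

```bash
cat >> meas.py <<'E'
def rect(P,q=0):
    P=P[:,:2]
    (cx,cy),(w,h),a=cv2.minAreaRect((P*1000).astype(np.float32))
    if w<h: a-=90; w,h=h,w
    a=(a+90)%180-90
    return np.round([cx,cy,w,h,a],1),len(P)
E
python3 - <<'E'
from meas import *
F=['side0.pkl','scene0.pkl']
red=lambda c:c[...,0]-c[...,2]
defs={'tray':((.41,.68,.24,.41),.031,.040,None),
'box':((.45,.68,.03,.21),.056,.064,None),
'handle':((.48,.62,-.13,-.05),.08,.09,None),
'pan':((.55,.74,-.15,-.02),.03,.05,None),
'board':((.48,.73,-.18,-.0),.007,.013,lambda c:(red(c)>20)),
'lidtop':((.44,.65,-.5,-.25),.004,.012,lambda c:(red(c)>35)),
'lidh':((.44,.65,-.48,-.25),.036,.044,None)}
for k,(r,a,b,cm) in defs.items():
    for f in ([F[0]],[F[1]],F):
        P=pts(f,r,a,b,cm)
        # trim isolated
        print(k,f[0][:5] if len(f)==1 else 'both', *(rect(P) if len(P)>5 else ('few',len(P))), np.round(np.median(P[:,2]),4) if len(P) else '')
for f in F:
    P=pts([f],(.42,.65,.26,.39),.008,.05,lambda c:(c.sum(-1)<130)&(red(c)>8))
    from scipy.cluster.hierarchy import fclusterdata
    if len(P)<6: continue
    L=fclusterdata(P,.012,'distance')
    for l in set(L):
        Q=P[L==l]
        if len(Q)<15: continue
        A=np.c_[2*Q,np.ones(len(Q))];s=np.linalg.lstsq(A,(Q**2).sum(1),rcond=None)[0]
        # fixed z centre .024, r=.02
        from scipy.optimize import least_squares
        s2=least_squares(lambda p:np.linalg.norm(Q-[p[0],p[1],.024],axis=1)-.02,Q.mean(0)[:2],loss='soft_l1',f_scale=.002).x
        print(f,len(Q),np.round(Q.mean(0),3),np.round(s2,4))
E
```

```text
tray side0 [539.7 328.7 228.6 115.3  -6.2] 678 0.0337
tray scene [541.2 326.2 229.6 119.9  -5.9] 272 0.0347
tray both [540.9 326.6 231.4 119.7  -6.5] 950 0.0339
box side0 [564.8 119.4 167.7 128.6  -9.1] 442 0.0594
box scene [566.3 118.2 167.8 131.1  -9.2] 208 0.0598
box both [565.4 118.2 169.3 131.1  -8.9] 650 0.0595
handle side0 [562.6 -82.7  80.5  17.4  16. ] 62 0.0844
handle scene [567.3 -96.5  83.9  18.4  13. ] 36 0.0847
handle both [565.1 -90.   84.4  22.    3.7] 98 0.0845
pan side0 [621.2 -83.6  97.6  56.6  88.6] 171 0.0391
pan scene [625.8 -86.7  99.9  54.4 -85.4] 163 0.0402
pan both [623.7 -86.3 100.4  59.7 -86.2] 334 0.0399
board side0 [605.9 -87.  199.5 119.3   5.5] 882 0.0105
board scene [605.  -81.  226.5 169.3   7.1] 677 0.0106
board both [605.  -81.  226.5 169.3   7.1] 1559 0.0105
lidtop side0 [ 549.6 -380.7  230.6  188.8  -84.7] 791 0.0084
lidtop scene [ 543.2 -341.3  168.9  128.    -1.9] 1171 0.008
lidtop both [ 549.6 -380.7  230.6  188.8  -84.7] 1962 0.0082
lidh side0 [ 544.9 -336.4   89.2   21.9   -3.3] 85 0.0402
lidh scene [ 5.464e+02 -3.424e+02  9.130e+01  1.710e+01 -4.000e-01] 105 0.04
lidh both [ 5.460e+02 -3.392e+02  9.210e+01  2.400e+01 -1.000e-01] 190 0.0401
side0.pkl 204 [0.618 0.353 0.033] [0.6281 0.3504]
side0.pkl 179 [0.612 0.296 0.034] [0.6202 0.2911]
side0.pkl 214 [0.567 0.298 0.033] [0.5754 0.2934]
```

```bash
python3 -m creep '[[-3,-2.7,0,0,0,0],[-3,-2.7,0,0,0,0],[-3,-2.7,0,0,0,0],[0,0,0,0,0,0.17],[0,0,0,0,0,0.17],[0,0,0,0,0,0.17],[0,0,0,0,0,0.17],[0,0,0,0,0,0.17],[0,0,0,0,0,0.17],[0,0,0,0,0,0.17],[0,0,0,0,0,0.17],[0,0,0,0,0,0.12]]' 1
python3 - <<'E'
from h import *
import pickle
for n in ('wrist','scene','side'):
    c=viewer.camera(n); W=cloud(c); pickle.dump((c,W),open(n+'1.pkl','wb'))
    if n=='wrist': save('wrist1.png',c)
s=robot.read_state(); print(s['position'],s['tcp_rot'],s['joint_positions'])
E
```

```text
t: 1.65
position: [0.5688, -0.0898, 0.231]
tcp_rot: [-180.0, 0.0, 5.0]
wrist_force: [-0.2, 0.4, 0.3]
gripper_width: 0.0859
grasp_force: 0.0
[ 0.56886476 -0.08976573  0.23103508] [1.79993669e+02 3.46204069e-02 5.33061260e+00] [-10.38745107  31.94534618  25.88181351  99.59955968 -16.93370343
  52.37460786 -62.14265561]
```

View pics/wrist1.png

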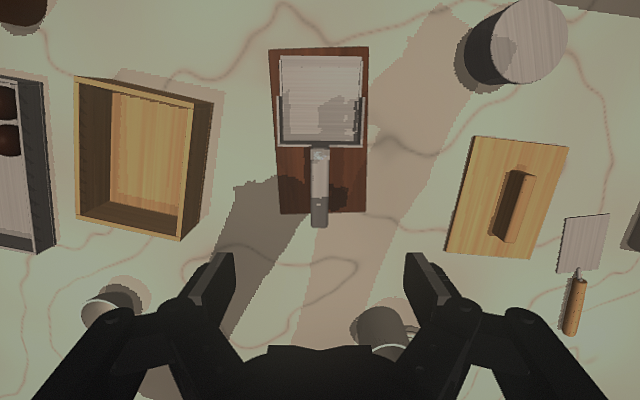

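The wrist view shows the scoop's handle bar at (320,150)-(320,225), parallel to the image columns and centred between the fingers. The box is at (145,160) and the lid handle at (512,205).

```bash
python3 - <<'E'
from meas import *
F=['wrist1.pkl']
red=lambda c:c[...,0]-c[...,2]
defs={'tray':((.41,.68,.24,.41),.031,.040,None),
'box':((.45,.68,.03,.21),.056,.064,None),
'handle':((.48,.62,-.14,-.04),.08,.092,None),
'pan':((.55,.74,-.15,-.02),.03,.055,None),
'board':((.48,.73,-.18,-.0),.007,.013,lambda c:(red(c)>20)),
'lidtop':((.44,.65,-.43,-.25),.004,.012,lambda c:(red(c)>35)),
'lidh':((.44,.65,-.43,-.25),.036,.044,None)}
for f in ('wrist1.pkl','scene1.pkl','side1.pkl'):
  for k,(r,a,b,cm) in defs.items():
    P=pts([f],r,a,b,cm)
    if len(P)>9: print(f[:5],k,*rect(P),np.round(np.median(P[:,2]),4),np.round(np.median(P[:,:2],0),4))
E
```

```text
wrist tray [533.6 282.4 227.8  53.5 -13.7] 1934 0.0348 [0.5755 0.2752]
wrist box [565.1 119.1 163.  128.1  -8.4] 3472 0.0609 [0.5776 0.1251]
wrist handle [605.4 -87.6  17.7   1.3 -85.8] 34 0.0873 [ 0.6058 -0.0875]
wrist pan [626.3 -85.9  94.4  53.2 -85.7] 734 0.0466 [ 0.6081 -0.0865]
wrist board [606.6 -88.3 200.9 114.5   6.9] 6943 0.0112 [ 0.5794 -0.0835]
wrist lidtop [ 543.1 -340.5  162.8  127.4   -1.2] 8656 0.0086 [ 0.555  -0.3276]
wrist lidh [ 543.6 -339.8   89.5   18.4   -1.4] 950 0.0402 [ 0.5456 -0.3381]
scene tray [541.1 326.3 230.5 118.5  -6.4] 286 0.0347 [0.5904 0.2992]
scene box [566.4 117.3 167.8 130.8  -8.7] 245 0.0595 [0.5801 0.117 ]
scene handle [568.  -92.5  82.8  18.7   5.6] 44 0.0874 [ 0.5738 -0.0981]
scene pan [625.9 -85.9  98.1  55.4 -86. ] 173 0.0404 [ 0.6064 -0.0905]
scene board [605.8 -72.6 236.6 157.8   5.7] 684 0.0107 [ 0.6121 -0.1008]
scene lidtop [ 5.432e+02 -3.423e+02  1.693e+02  1.274e+02 -4.000e-01] 1168 0.0079 [ 0.5548 -0.3506]
scene lidh [ 5.450e+02 -3.424e+02  8.710e+01  1.590e+01 -1.000e-01] 100 0.0394 [ 0.5484 -0.3427]
side1 tray [539.8 328.8 229.3 115.8  -6. ] 689 0.0339 [0.574  0.3111]
side1 box [564.6 119.6 166.8 129.   -8.8] 433 0.0595 [0.5497 0.1226]
side1 handle [562.8 -81.9  80.5  16.6  14.8] 86 0.0864 [ 0.5596 -0.0819]
side1 pan [622.1 -83.8  98.7  56.4  88.4] 179 0.0395 [ 0.6016 -0.0568]
side1 board [607.1 -85.9 198.4 119.2   7.7] 860 0.0103 [ 0.5659 -0.0817]
side1 lidtop [ 547.9 -343.2  173.9  158.2   -3.1] 786 0.0086 [ 0.5271 -0.3188]
side1 lidh [ 543.1 -336.5   87.8   19.8   -1.8] 88 0.0399 [ 0.5442 -0.3353]
```

```bash
python3 -m creep '[[-0.1,-0.05,4,0,0,0.01],[0,0,4,0,0,0],[0,0,4,0,0,0],[0,0,3,0,0,0],[0,0,1.3,0,0,0],[0,0,0,0,0,0],[0,0,0,0,0,0]]' 1
python3 -m creep '[[0,0,0,0,0,0],[0,0,0,0,0,0],[0,0,0,0,0,0],[0,0,0,0,0,0],[0,0,0,0,0,0],[0,0,0,0,0,0]]' -1
python3 - <<'E'
from meas import *
for f in ('wrist1.pkl','scene1.pkl','side1.pkl'):
    P=pts([f],(.48,.63,-.14,-.04),.092,.1)
    if len(P)>9: print(f[:5],*rect(P),np.median(P[:,2]))
E
```

```text
t: 2.68
position: [0.5689, -0.0898, 0.0695]
tcp_rot: [180.0, -0.1, 4.7]
wrist_force: [0.7, -1.2, 0.6]
gripper_width: 0.0854
grasp_force: 0.0
t: 3.42
position: [0.5682, -0.0896, 0.0686]
tcp_rot: [180.0, -0.0, 4.6]
wrist_force: [0.0, 0.3, 3.7]
gripper_width: 0.017
grasp_force: 60.8
wrist [565.  -90.9  81.9  17.6   4.4] 1449 0.09692065671436895
scene [566.7 -92.5  84.3  19.9   4.5] 94 0.09618769041400344
side1 [564.1 -89.6  83.8  20.3   2.9] 110 0.0958628318826159
```

```bash
python3 -m creep '[[0,0,-1.5,0,0,0],[0,0,-3.5,0,0,0],[0,0,-3.5,0,0,0.06],[-1.5,-3,0,0,0,0.065],[-1.5,-3,0,0,0,0.06],[-1.5,-3.3,0,0,0,0],[-2,-4,0,0,0,0],[-2,-4,0,0,0,0],[-2,-4,0,0,0,0],[-2,-4,0,0,0,0]]'
python3 -m creep '[[-2,-4,0,0,0,0],[-2,-4,0,0,0,0],[-1.5,-3.5,0,0,0,0],[-1,-2,0,0,0,0],[0,0,0,0,0,0],[0,0,0,0,0,0]]'
python3 - <<'E'
from h import *
s=robot.read_state(); p=s['position']; R=Ro.from_euler('xyz',s['tcp_rot'],degrees=True).as_matrix()
print(p,s['tcp_rot'],s['gripper_width'], 'rows cm',R.T@(np.array([.4128,.3413,p[2]])-p)*100)
c=viewer.camera('side');save('side2.png',c)
W=cloud(c)
import pickle;pickle.dump((c,W),open('side2.pkl','wb'))
E
```

```text
t: 4.68
position: [0.4635, 0.1739, 0.1539]
tcp_rot: [-180.0, 0.0, -6.0]
wrist_force: [0.3, 0.6, -1.4]
gripper_width: 0.017
grasp_force: 60.1
t: 5.42
position: [0.414, 0.3124, 0.1536]
tcp_rot: [180.0, -0.0, -6.0]
wrist_force: [0.8, -0.6, -1.7]
gripper_width: 0.0171
grasp_force: 60.1
[0.41396352 0.31244926 0.15361854] [ 1.79964222e+02 -1.59135053e-02 -6.03450588e+00] 0.017124969786757944 rows cm [-4.19007985e-01 -2.85685477e+00 -1.90033673e-03]
```

View pics/side2.png

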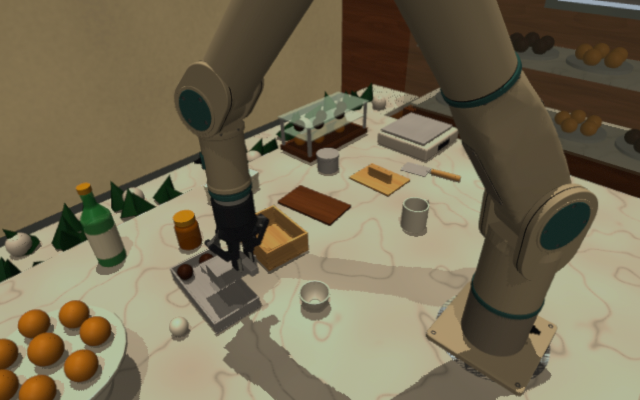

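The side view shows the scoop held level at (235,262) over the tray's edge, with the truffles at (185,270) and (205,258) undisturbed.

```bash
python3 -m creep '[[-0.2,-1.4,0,0,0,0.003],[-0.2,-1.4,0,0,0,0],[0,0,0,0,0,0],[0,0,0,0,0,0]]'
python3 - <<'E'
from meas import *
c=viewer.camera('wrist');save('wrist3.png',c);W=cloud(c);pickle.dump((c,W),open('wrist3.pkl','wb'))
s=robot.read_state();print(s['position'],s['tcp_rot'])
P=pts(['wrist3.pkl'],(.40,.68,.25,.41),.030,.039); print('tray',*rect(P),np.median(P[:,2]))
P=pts(['wrist3.pkl'],(.40,.60,.25,.41),.122,.140); print('scoopwalls',*rect(P),np.median(P[:,2]))
E
```

```text
t: 5.98
position: [0.4125, 0.3417, 0.1532]
tcp_rot: [180.0, 0.0, -6.1]
wrist_force: [-0.8, -0.0, -2.3]
gripper_width: 0.0171
grasp_force: 60.1
[0.41260459 0.34141346 0.1532282 ] [ 1.79964069e+02  6.29436349e-03 -6.15926634e+00]
tray [562.  324.3 114.3  12.1  83.8] 595 0.0348525674616037
scoopwalls [470.4 334.6  94.9  53.2  83.8] 2833 0.13104548155773663
```

View pics/wrist3.png

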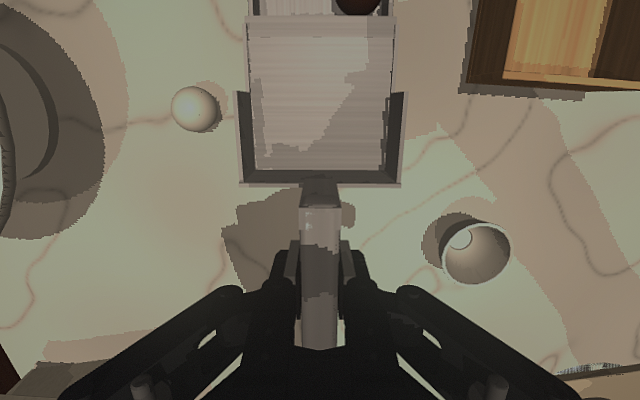

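The wrist view shows the scoop aligned over the tray, its side walls at columns 240 and 400. The measurement puts the yaw and the lateral fit within 1 mm.

```bash
python3 -m creep '[[0,0,3,0,0,0],[0,0,3,0,0,0],[0,0,2,0,0,0],[0,0,0.8,0,0,0],[0,0,0,0,0,0],[0,0,0,0,0,0]]'
python3 -m creep '[[0,0,0.1,0,0,0],[0,0,0.1,0,0,0],[0,0,0.1,0,0,0],[0,0,0,0,0,0]]'
```

```text
t: 6.78
position: [0.4133, 0.3421, 0.0661]
tcp_rot: [-179.9, -0.1, -6.2]
wrist_force: [-1.1, -0.0, -1.4]
gripper_width: 0.0172
grasp_force: 60.0
t: 7.28
position: [0.4126, 0.342, 0.0626]
tcp_rot: [-180.0, 0.0, -6.1]
wrist_force: [-0.9, 0.0, 1.3]
gripper_width: 0.017
grasp_force: 60.6
```

```bash
python3 -m creep '[[0,0,0.05,0,-0.008,0],[1,0,0,0,0,0],[1,0,0,0,0,0],[1,0,0,0,0,0],[1,0,0,0,0,0],[1,0,0,0,0,0],[1,0,0,0,0,0],[1,0,0,0,0,0],[0,0,0,0,0,0]]'
python3 - <<'E'
from h import *
s=robot.read_state();print(s['position'],s['wrist_force'])
c=viewer.camera('side');cv2.imwrite('pics/side4.png',cv2.resize(c['color'][220:340,130:290,::-1],None,fx=4,fy=4))
E
```

```text
t: 8.4
position: [0.4823, 0.3355, 0.0626]
tcp_rot: [-179.9, 0.5, -6.1]
wrist_force: [-4.1, 0.2, 9.7]
gripper_width: 0.0172
grasp_force: 62.0
[0.48230144 0.3355484  0.06258924] [-4.1377054   0.18849089  9.73739172]
```

View pics/side4.png

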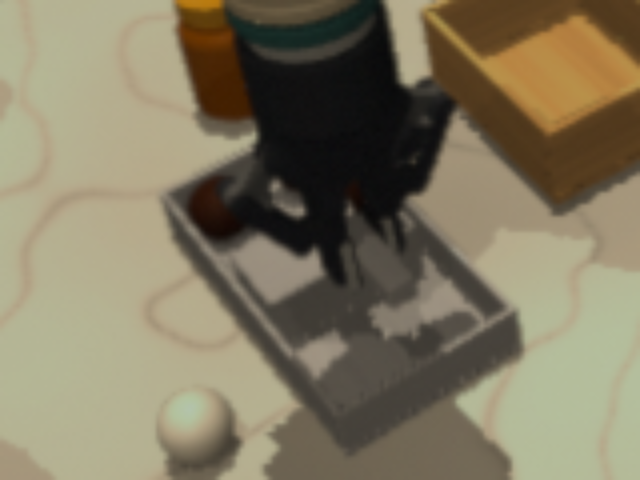

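The crop shows the scoop well into the tray, with one truffle at (215,205) by the end wall and another visible at (350,190) behind the gripper.

```bash
python3 -m creep '[[0.6,0,-0.04,0,0,0],[0.6,0,0,0,0,0],[0.6,0,0,0,0,0],[0.6,0,0,0,0,0],[0.5,0,0,0,0,0],[0,0,0,0,0,0]]'
python3 -m creep '[[0.3,0,0,0,0,0],[0.2,0,0,0,0,0],[0,0,0,0,0,0]]'
python3 - <<'E'
from h import *
c=viewer.camera('wrist');save('wrist5.png',c);W=cloud(c)
import pickle;pickle.dump((c,W),open('wrist5.pkl','wb'))
E
```

```text
t: 9.2
position: [0.5099, 0.3326, 0.0626]
tcp_rot: [-179.9, 0.6, -6.1]
wrist_force: [-6.1, 0.6, 10.9]
gripper_width: 0.0172
grasp_force: 62.0
t: 9.57
position: [0.5142, 0.3322, 0.0626]
tcp_rot: [-179.9, 0.7, -6.1]
wrist_force: [-7.4, 1.4, 11.7]
gripper_width: 0.0174
grasp_force: 62.1
```

View pics/wrist5.png

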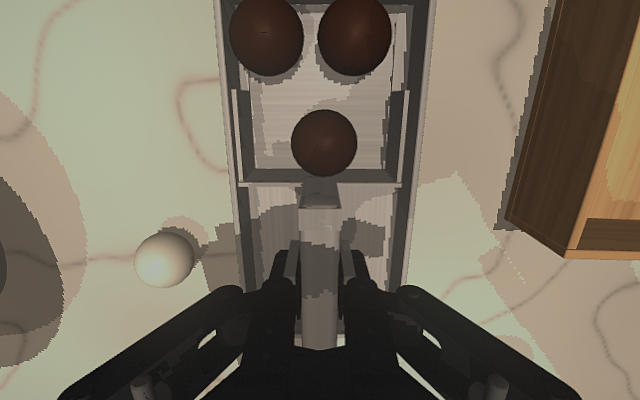

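The wrist view shows one truffle at the back of the pan (323,143) and the other two near the lip at (266,35) and (354,35). The left one overhangs the low side wall a little.

```bash
python3 -m creep '[[0.2,0,-0.03,0,0,0],[0.2,0,0,0,0,0],[0,0,0,0,0,0]]'
python3 -m creep '[[-0.3,0,0.15,0,0.05,0],[-0.3,0,0.15,0,0.05,0],[-0.3,0,0.15,0,0.05,0],[-0.3,0,0.15,0,0.05,0],[-0.3,0,0.15,0,0.05,0],[-0.3,0,0.15,0,0.05,0],[0,0,0,0,0,0],[0,0,0,0,0,0]]'
python3 - <<'E'
from h import *
c=viewer.camera('wrist');save('wrist6.png',c)
E
```

```text
t: 10.0
position: [0.5186, 0.3316, 0.0626]
tcp_rot: [-179.9, 0.6, -6.1]
wrist_force: [-6.3, 0.7, 9.3]
gripper_width: 0.0173
grasp_force: 61.8
t: 11.0
position: [0.5031, 0.3324, 0.0505]
tcp_rot: [180.0, -16.7, -6.1]
wrist_force: [-1.0, -0.2, 0.4]
gripper_width: 0.017
grasp_force: 60.6
```

View pics/wrist6.png

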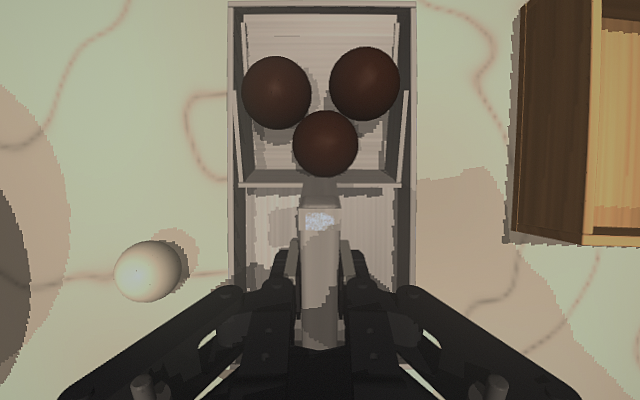

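All three truffles are in the tilted pan, at (276,92), (364,82) and (325,143), so I'm lifting straight up.

```bash
python3 -m creep '[[0.19,0,-0.96,0,0,0],[0.53,0,-1.9,0,0,0],[0.72,0,-2.4,0,0,0],[0.72,0,-2.4,0,0,0],[0.72,0,-2.4,0,0,0],[0.5,0,-1.7,0,0,0],[0,0,0,0,0,0],[0,0,0,0,0,0]]'
python3 - <<'E'
from h import *
s=robot.read_state();print(s['position'],s['tcp_rot'],s['joint_positions'])
p=s['position']; R=Ro.from_euler('xyz',s['tcp_rot'],degrees=True).as_matrix()
S=np.diag([1,-1,-1]); Rs=R@S   # scoop frame
o=p+Rs@np.array([.080,0,-.0586]);print('scoop',o)
c=viewer.camera('wrist');W=cloud(c)
m=(c['color'].astype(int).sum(-1)<150)&(c['color'][...,0].astype(int)-c['color'][...,2]>10)
Q=(W[m]-o)@Rs; k=(abs(Q[:,0])<.06)&(abs(Q[:,1])<.06)&(Q[:,2]>-.0)&(Q[:,2]<.07);Q=Q[k]
from scipy.cluster.vq import kmeans2
C,l=kmeans2(Q,3,seed=1,minit='++');print(len(Q),np.round(C,3),np.bincount(l))
E
```

```text
t: 12.05
position: [0.5013, 0.332, 0.1724]
tcp_rot: [180.0, -16.7, -6.1]
wrist_force: [-0.8, -0.8, -2.9]
gripper_width: 0.0168
grasp_force: 60.2
[0.50129758 0.33203698 0.17236902] [179.96740736 -16.65723084  -6.1432179 ] [ -72.58392379   39.96484634   46.46647413  111.51688019  -34.70514492
   29.83357589 -103.86948424]
scoop [0.59419779 0.32200441 0.13915971]
10080 [[ 0.009 -0.024  0.039]
 [-0.023 -0.004  0.038]
 [ 0.003  0.021  0.039]] [3805 3279 2996]
```

```bash
python3 -m creep '[[-0.35,1,-0.1,0,0,0],[-0.35,1,-0.1,0,0,0],[-0.7,2.05,-0.21,0,0,0],[-0.7,2.05,-0.21,0,0,0],[-0.7,2.05,-0.21,0,0,0],[-0.7,2.05,-0.21,0,0,0],[-0.7,2.05,-0.21,0,0,0],[-0.7,2.05,-0.21,0,0,0],[-0.7,2.05,-0.21,0,0,0],[-0.7,2.05,-0.21,0,0,0],[-0.35,1,-0.1,0,0,0],[-0.35,1,-0.1,0,0,0]]'
cat > st.py <<'E'
from h import *
def lip():
    s=robot.read_state();p=s['position'];R=Ro.from_euler('xyz',s['tcp_rot'],degrees=True).as_matrix()
    Rs=R@np.diag([1,-1,-1]);l=p+Rs@np.array([.129,0,-.0586])
    b=Ro.from_euler('z',-8.7,degrees=True).as_matrix()
    print('tcp',np.round(p,4),np.round(s['tcp_rot'],1),'lip',np.round(l,4),'lip in box',np.round(b.T@(l-[.5655,.1185,0]),4),'j',np.round(s['joint_positions']))
if __name__=='__main__': lip()
E
python3 st.py
```

```text
t: 13.6
position: [0.4067, 0.1358, 0.1729]
tcp_rot: [180.0, -16.7, -6.2]
wrist_force: [-0.7, -0.6, -2.6]
gripper_width: 0.0165
grasp_force: 60.2
tcp [0.4067 0.1358 0.1729] [180.  -16.7  -6.2] lip [0.5462 0.1206 0.1538] lip in box [-0.0194 -0.0008  0.1538] j [-63.  27.  47. 138. -56.  13. -65.]
```

```bash
python3 -m creep '[[0.2,0,0.05,0,-0.05,0],[0.2,0,0.05,0,-0.05,0],[0.25,0,0.05,0,-0.05,0],[0.25,0,0.05,0,-0.05,0],[0.3,0,0.05,0,-0.05,0],[0,0,0,0,0,0]]'
python3 st.py
```

```text
t: 14.35
position: [0.4206, 0.1349, 0.1726]
tcp_rot: [180.0, -2.5, -6.2]
wrist_force: [-1.1, -1.0, -2.3]
gripper_width: 0.017
grasp_force: 60.2
tcp [0.4206 0.1349 0.1726] [180.   -2.5  -6.2] lip [0.5512 0.1206 0.1197] lip in box [-1.440e-02 -1.000e-04  1.197e-01] j [-58.  34.  54. 125. -44.  39. -70.]
```

```bash
python3 -m creep '[[-0.3,0,1,0,0,0],[-0.3,0,1,0,0,0],[0,0,1,0,0,0],[0.31,0,-0.64,0,-0.05,0],[0.31,0,-0.64,0,-0.05,0],[0.31,0,-0.64,0,-0.05,0],[0.31,0,-0.64,0,-0.05,0],[0.31,0,-0.64,0,-0.05,0],[0.31,0,-0.64,0,-0.05,0],[0.31,0,-0.64,0,-0.05,0],[0.31,0,-0.64,0,-0.05,0],[0,0,0,0,0,0]]'
python3 st.py
```

```text
t: 15.85
position: [0.4471, 0.1328, 0.1885]
tcp_rot: [-180.0, 20.4, -6.2]
wrist_force: [-0.4, -1.0, -2.0]
gripper_width: 0.0172
grasp_force: 60.3
tcp [0.4471 0.1328 0.1885] [-180.    20.4   -6.2] lip [0.547  0.122  0.0885] lip in box [-0.0189  0.0007  0.0885] j [-44.  44.  50. 103. -35.  73. -74.]
```

```bash
python3 -m creep '[[0.31,0,-0.64,0,-0.05,0],[0.31,0,-0.64,0,-0.05,0],[0.31,0,-0.64,0,-0.05,0],[0.31,0,-0.64,0,-0.05,0],[0.31,0,-0.64,0,-0.05,0],[0.31,0,-0.64,0,-0.05,0],[0.31,0,-0.64,0,-0.05,0],[0.31,0,-0.64,0,-0.05,0],[0,0,0,0,0,0],[0,0,0,0,0,0],[0,0,0,0,0,0],[0,0,0,0,0,0]]'
python3 st.py; python3 - <<'E'
from h import *
import pickle
for n in('wrist','scene','side'):
    c=viewer.camera(n);W=cloud(c)
    col=c['color'].astype(int)
    m=(W[...,0]>.35)&(W[...,0]<.8)&(W[...,1]<.4)&(W[...,1]>-.2)&(W[...,2]>.0)&(W[...,2]<.3)&(col.sum(-1)<160)&(col[...,0]-col[...,2]>12)&(col[...,0]>1.8*col[...,2])
    Q=W[m];b=Ro.from_euler('z',-8.7,degrees=True).as_matrix();q=(Q-[.5655,.1185,0])@b
    if len(q):print(n,len(q),np.round(np.percentile(q,[5,50,95],axis=0),3).tolist())
    if n=='wrist': save('wrist7.png',c)
E
```

```text
t: 17.35
position: [0.4925, 0.1284, 0.221]
tcp_rot: [-180.0, 43.4, -6.1]
wrist_force: [0.3, 0.8, -1.6]
gripper_width: 0.0172
grasp_force: 60.3
tcp [0.4925 0.1284 0.221 ] [-180.    43.4   -6.1] lip [0.5457 0.1227 0.0898] lip in box [-0.0202  0.0012  0.0898] j [-30.  57.  44.  76. -32. 105. -78.]
wrist 173 [[-0.047, -0.057, 0.031], [-0.04, 0.033, 0.045], [-0.007, 0.062, 0.279]]
side 2096 [[-0.033, -0.242, 0.006], [0.051, -0.057, 0.012], [0.135, 0.198, 0.071]]
```

View pics/wrist7.png

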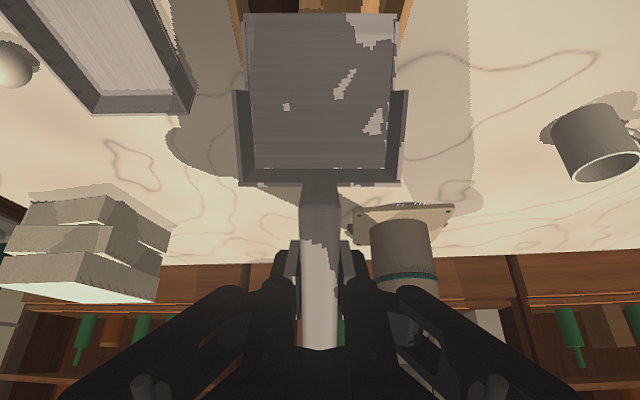

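The pan is empty and stands over the box, whose edges show at the top around (240,60) and (400,30). I'm raising and levelling it.

```bash
python3 -m creep '[[-1,0,-1.1,0,0,0],[-1.1,0,-1.1,0,0.05,0],[0,0,0,0,0.1,0],[0,0,0,0,0.1,0],[0,0,0,0,0.1,0],[0,0,0,0,0.1,0],[0,0,0,0,0.1,0],[0,0,0,0,0.1,0],[0,0,0,0,0.1,0],[0,0,0,0,0.007,-0.09],[0,0,0,0,0,-0.1],[0,0,0,0,0,0]]'
cat > go.py <<'E'
import sys
from h import *
s=robot.read_state();p=s['position'];R=Ro.from_euler('xyz',s['tcp_rot'],degrees=True)
t=np.array([float(a) for a in sys.argv[1:4]]);T=Ro.from_euler('xyz',[180,0,float(sys.argv[4])],degrees=True)
print('p',np.round(p,4),np.round(s['tcp_rot'],2),'shift cm',np.round(R.inv().apply(t-p)*100,2),'turn',np.round((R.inv()*T).as_rotvec(),3),'j',np.round(s['joint_positions']))
E
python3 go.py .5682 -.0896 .16 4.6
python3 - <<'E'
from h import *
for n in('scene','side','wrist'):
    c=viewer.camera(n);W=cloud(c);col=c['color'].astype(int)
    b=Ro.from_euler('z',-8.7,degrees=True).as_matrix();q=(W-[.5655,.1185,0])@b
    m=(abs(q[...,0])<.074)&(abs(q[...,1])<.056)&(q[...,2]>.012)&(q[...,2]<.056)
    m&=col.sum(-1)<170
    n_,l,st,ce=cv2.connectedComponentsWithStats(m.astype(np.uint8))
    for i in range(1,n_):
        if st[i,4]>15: print(n,st[i,4],np.round(np.median(q[l==i],0),3),np.round(np.ptp(q[l==i],axis=0),3),col[l==i].mean(0).round())
E
```

```text
t: 19.0
position: [0.4922, 0.1282, 0.2521]
tcp_rot: [-179.9, 0.1, 4.7]
wrist_force: [0.3, -0.7, -2.0]
gripper_width: 0.0169
grasp_force: 60.3
p [0.4922 0.1282 0.2521] [-1.7987e+02  6.0000e-02  4.6800e+00] shift cm [ 5.8  22.35  9.15] turn [-0.002  0.001  0.001] j [-53.  32.  54. 109. -31.  56. -69.]
scene 81 [-0.039  0.029  0.038] [0.037 0.038 0.033] [59. 50. 40.]
side 184 [ 0.041 -0.024  0.036] [0.048 0.048 0.042] [39. 22. 10.]
side 16 [ 0.053 -0.055  0.038] [0.021 0.002 0.016] [75. 53. 27.]
side 94 [0.043 0.036 0.039] [0.043 0.043 0.033] [42. 23. 10.]
side 52 [-0.049  0.038  0.044] [0.022 0.026 0.008] [37. 21. 10.]
```

All three truffles are in the box: (0.041,-0.024), (0.043,0.036) and (-0.045,0.03) in its frame. Next the scoop goes back to its original spot.

```bash
python3 -m creep '[[0.5,1.8,0,0,0,0],[0.8,3.2,0,0,0,0],[0.8,3.2,0.5,0,0,0],[0.9,3.5,1,0,0,0],[0.9,3.5,1.5,0,0,0],[0.9,3.5,2,0,0,0],[0.6,2.3,2,0,0,0],[0.4,1.35,2,0,0,0],[0,0,0,0,0,0],[0,0,0,0,0,0]]'
python3 go.py .5682 -.0896 .0686 4.6
```

```text
t: 20.4
position: [0.5689, -0.0892, 0.1614]
tcp_rot: [-179.9, 0.0, 4.7]
wrist_force: [0.3, -0.7, -2.2]
gripper_width: 0.0165
grasp_force: 60.3
p [ 0.5689 -0.0892  0.1614] [-1.7995e+02  5.0000e-02  4.7400e+00] shift cm [-0.06  0.04  9.28] turn [-0.001  0.001  0.002] j [-20.  42.  44. 104. -38.  50. -43.]
```

```bash
python3 -m creep '[[0,0,3,0,0,0],[0,0,3,0,0,0],[0,0,2,0,0,0],[0,0,0.8,0,0,0],[0,0,0.2,0,0,0],[0,0,0.15,0,0,0],[0,0,0.1,0,0,0],[0,0,0,0,0,0],[0,0,0,0,0,0]]'
```

```text
t: 21.52
position: [0.5688, -0.0898, 0.0687]
tcp_rot: [-180.0, 0.0, 4.7]
wrist_force: [0.2, -0.4, -2.5]
gripper_width: 0.0169
grasp_force: 60.3
```

```bash
python3 -m creep '[[0,0,0.05,0,0,0],[0,0,0.05,0,0,0],[0,0,0,0,0,0]]'
```

```text
t: 21.9
position: [0.5686, -0.0898, 0.0683]
tcp_rot: [-179.9, 0.0, 4.7]
wrist_force: [-2.9, 0.9, 5.6]
gripper_width: 0.0171
grasp_force: 61.5
```

```bash
python3 -m creep '[[0,0,-0.05,0,0,0],[0,0,0,0,0,0],[0,0,0,0,0,0],[0,0,0,0,0,0],[0,0,0,0,0,0],[0,0,-2,0,0,0],[0,0,-4,0,0,0],[0,0,-4,0,0,0],[0,0,-3,0,0,0],[0,0,0,0,0,0],[0,0,0,0,0,0]]' 1
python3 go.py .5432 -.34 .2 -1.3
python3 - <<'E'
from meas import *
for n in('wrist','side','scene'):
    c=viewer.camera(n);W=cloud(c);pickle.dump((c,W),open(n+'8.pkl','wb'))
    for k,r,a,b in (('pan',(.55,.74,-.15,-.02),.03,.055),('bar',(.48,.63,-.14,-.04),.092,.1)):
        P=pts([n+'8.pkl'],r,a,b)
        if len(P)>9:print(n,k,*rect(P),np.median(P[:,2]))
E
```

```text
t: 23.28
position: [0.5685, -0.0894, 0.198]
tcp_rot: [-179.9, 0.1, 4.7]
wrist_force: [-0.9, -0.3, -0.6]
gripper_width: 0.0856
grasp_force: 0.0
p [ 0.5685 -0.0894  0.198 ] [-1.7994e+02  6.0000e-02  4.7500e+00] shift cm [-4.59 24.76 -0.22] turn [-0.001  0.001  0.106] j [-22.  40.  47. 102. -35.  54. -45.]
wrist pan [627.6 -85.1  93.8  53.6 -85.1] 928 0.04665310693959904
wrist bar [565.8 -90.6  82.5  18.    4.6] 1820 0.09694717570445512
side pan [623.2 -83.9  96.6  59.2 -84.5] 184 0.038901552872289524
side bar [564.9 -88.   80.2  19.6   3.7] 115 0.09612350094947086
scene pan [626.8 -86.3  98.9  60.3 -84.9] 182 0.0413547131413341
scene bar [566.7 -90.8  83.1  19.7   5.2] 94 0.09644413561470055
```

```bash
python3 -m creep '[[-0.3,1.5,0,0,0,0],[-0.5,3,0,0,0,0],[-0.6,3.4,0,0,0,0],[-0.6,3.4,0,0,0,0],[-0.6,3.4,0,0,0,0],[-0.6,3.4,0,0,0,0],[-0.6,3.3,0,0,0,0],[-0.5,2.2,0,0,0,0.05],[-0.3,1.1,0,0,0,0.05],[0,0,0,0,0,0],[0,0,0,0,0,0]]' 1
python3 go.py .5432 -.34 .2 -1.3
python3 - <<'E'
from meas import *
red=lambda c:c[...,0]-c[...,2]
c=viewer.camera('wrist');W=cloud(c);pickle.dump((c,W),open('wrist9.pkl','wb'))
P=pts(['wrist9.pkl'],(.44,.65,-.43,-.25),.036,.044);print('lidh',*rect(P))
P=pts(['wrist9.pkl'],(.44,.65,-.43,-.25),.004,.012,lambda c:red(c)>30);print('lid',*rect(P))
E
```

```text
t: 24.8
position: [0.5434, -0.3381, 0.1976]
tcp_rot: [-179.9, 0.1, -0.9]
wrist_force: [0.1, -0.1, -0.8]
gripper_width: 0.0855
grasp_force: 0.0
p [ 0.5434 -0.3381  0.1976] [-1.799e+02  6.000e-02 -8.800e-01] shift cm [-0.02  0.19 -0.24] turn [-0.002  0.001  0.007] j [  5.  45.  45.  91. -35.  59. -31.]
lidh [ 543.2 -341.3   89.4   15.6   -1.1] 1252
lid [ 543.3 -331.   161.3  146.1   -0.9] 13577
```

```bash
python3 -m creep '[[0,0.3,3,0,0,0.004],[0,0,4,0,0,0],[0,0,4,0,0,0],[0,0,4,0,0,0],[0,0,2,0,0,0],[0,0,1,0,0,0],[0,0,0.4,0,0,0],[0,0,0,0,0,0],[0,0,0,0,0,0]]' 1
python3 -m creep '[[0,0,0,0,0,0],[0,0,0,0,0,0],[0,0,0,0,0,0],[0,0,0,0,0,0],[0,0,0,0,0,0],[0,0,0,0,0,0]]' -1
```

```text
t: 25.98
position: [0.5432, -0.343, 0.0149]
tcp_rot: [180.0, -0.0, -1.2]
wrist_force: [-0.4, 0.1, -0.4]
gripper_width: 0.0851
grasp_force: 0.0
t: 26.72
position: [0.5427, -0.3425, 0.014]
tcp_rot: [-180.0, 0.0, -1.2]
wrist_force: [-0.1, 0.1, 2.6]
gripper_width: 0.0149
grasp_force: 60.7
```

```bash
python3 -m creep '[[0,0,-1,0,0,0],[0,0,-3,0,0,0],[0,0,-4,0,0,0],[0,0,-4,0,0,0.04],[0,0,-3,0,0,0.05],[-0.1,-1,0,0,0,0.04],[-0.2,-2.5,0,0,0,0],[-0.4,-3.5,0,0,0,0],[-0.4,-4,0,0,0,0],[-0.4,-4,0,0,0,0],[-0.4,-4,0,0,0,0],[-0.4,-4,0,0,0,0]]'
python3 -m creep '[[-0.4,-4,0,0,0,0],[-0.4,-4,0,0,0,0],[-0.4,-4,0,0,0,0],[-0.4,-4,0,0,0,0],[-0.4,-3.5,0,0,0,0],[-0.4,-2,0,0,0,0],[-0.2,-1,0,0,0,0],[0,0,0,0,0,0],[0,0,0,0,0,0]]'
python3 go.py .5655 .1185 .165 -8.7
python3 - <<'E'
from meas import *
for n in('wrist','side','scene'):
    c=viewer.camera(n);W=cloud(c);pickle.dump((c,W),open(n+'10.pkl','wb'))
    z=robot.read_state()['position'][2]-.014
    P=pts([n+'10.pkl'],(.42,.72,.0,.24),z+.003,z+.013,lambda c:(c[...,0]-c[...,2])>20);print(n,z,'lid',*(rect(P) if len(P)>9 else [len(P)]))
    P=pts([n+'10.pkl'],(.45,.68,.03,.21),.056,.064,lambda c:(c[...,0]-c[...,2])>20);print('box',*(rect(P) if len(P)>9 else [len(P)]))
E
```

```text
t: 28.22
position: [0.5539, -0.1104, 0.1641]
tcp_rot: [-180.0, 0.1, -8.7]
wrist_force: [0.7, 0.6, -2.4]
gripper_width: 0.015
grasp_force: 59.9
t: 29.35
position: [0.5626, 0.1127, 0.1643]
tcp_rot: [180.0, 0.0, -8.8]
wrist_force: [-0.4, -0.3, -2.3]
gripper_width: 0.0148
grasp_force: 60.0
p [0.5626 0.1127 0.1643] [ 1.7996e+02  2.0000e-02 -8.8000e+00] shift cm [ 0.2  -0.62 -0.07] turn [ 0.001  0.    -0.002] j [-44.  44.  51. 104. -43.  53. -72.]
wrist 0.1502785351662877 lid [563.1 112.4 161.6 126.7  -8.8] 38754
box 0
side 0.15025623061441246 lid [562.4 113.1 164.9 128.5  -8.6] 1498
box [565.2 119.4 166.6 128.   -9.1] 352
scene 0.15021676129767184 lid [563.7 112.1 165.8 128.7  -8.6] 850
box [567.5 117.7 165.8 129.7  -9. ] 168
```

```bash
python3 -m creep '[[0.1,-0.3,1,0,0,0],[0.1,-0.35,2,0,0,0],[0,0,2,0,0,0],[0,0,1.5,0,0,0],[0,0,0.5,0,0,0],[0,0,0,0,0,0],[0,0,0,0,0,0]]'
python3 - <<'E'
from meas import *
s=robot.read_state();print(s['position'],s['tcp_rot'])
for n in('wrist','side','scene'):
    c=viewer.camera(n);W=cloud(c);pickle.dump((c,W),open(n+'11.pkl','wb'))
    z=s['position'][2]-.014
    P=pts([n+'11.pkl'],(.42,.72,.0,.24),z+.003,z+.013,lambda c:(c[...,0]-c[...,2])>20);print(n,z,'lid',*(rect(P) if len(P)>9 else [len(P)]))
    P=pts([n+'11.pkl'],(.45,.68,.03,.21),.054,.064,lambda c:(c[...,0]-c[...,2])>20);print('box',*(rect(P) if len(P)>9 else [len(P)]))
    # outer side faces visible: fit plane of the box walls and lid edges along each camera-facing side
    b=Ro.from_euler('z',-8.8,degrees=True).as_matrix();q=(W-[.5659,.1186,0])@b
    col=c['color'].astype(int);w=col[...,0]-col[...,2]>20
    for nm,ax,sg,ot,h in(('+x',0,1,1,.081),('-x',0,-1,1,.081),('+y',1,1,0,.063),('-y',1,-1,0,.063)):
        a=sg*q[...,ax];m0=w&(abs(a-h)<.008)&(abs(q[...,ot])<.045)
        bx=a[m0&(q[...,2]>.015)&(q[...,2]<.05)];ld=a[m0&(q[...,2]>z+.001)&(q[...,2]<z+.007)]
        if len(bx)>15:print(' ',nm,'box face-nominal mm',np.round((np.median(bx)-h)*1000,1),len(bx),'lid edge',np.round((np.median(ld)-h)*1000,1) if len(ld)>3 else None,len(ld))
E
```

```text
t: 30.38
position: [0.5659, 0.1206, 0.0946]
tcp_rot: [-180.0, -0.0, -8.7]
wrist_force: [0.2, 0.1, -1.7]
gripper_width: 0.015
grasp_force: 60.0
[0.56585069 0.12058174 0.09461653] [-1.79967766e+02 -6.09635692e-03 -8.67566666e+00]
wrist 0.08061653260465215 lid [566.9 120.1 160.8 126.5  -8.7] 38738
box 0
side 0.08061653260465215 lid [565.7 121.1 166.3 128.5  -8.8] 1483
box [564.4 119.4 164.3 128.2  -8.4] 294
  -x box face-nominal mm 0.6 310 lid edge -0.8 59
  +y box face-nominal mm 0.8 147 lid edge 1.6 37
  -y box face-nominal mm -6.1 23 lid edge -5.5 9
scene 0.08061653260465215 lid [567.9 119.5 168.3 129.6  -8. ] 807
box [566.4 118.  166.6 129.8  -8.3] 161
  +x box face-nominal mm -0.9 143 lid edge -1.2 32
  -y box face-nominal mm -0.4 89 lid edge -3.5 13
```

```bash
python3 -m creep '[[-0.08,0.18,0,0,0,0],[0,0,0.8,0,0,0],[0,0,0.6,0,0,0],[0,0,0.3,0,0,0],[0,0,0,0,0,0],[0,0,0,0,0,0]]'
python3 -m creep '[[0,0,0.1,0,0,0],[0,0,0.1,0,0,0],[0,0,0,0,0,0]]'
```

```text
t: 31.28
position: [0.5644, 0.119, 0.0771]
tcp_rot: [-180.0, 0.0, -8.7]
wrist_force: [-0.5, -0.1, -3.4]
gripper_width: 0.0148
grasp_force: 60.0
t: 31.65
position: [0.5642, 0.1191, 0.075]
tcp_rot: [-180.0, 0.1, -8.7]
wrist_force: [-0.1, 0.2, -2.5]
gripper_width: 0.0151
grasp_force: 60.0
```

```bash
python3 -m creep '[[0.05,0,0.05,0,0,0],[0,0,0.05,0,0,0],[0,0,0,0,0,0]]'
```

```text
t: 32.02
position: [0.5648, 0.119, 0.0741]
tcp_rot: [-180.0, 0.1, -8.7]
wrist_force: [1.1, -0.1, -3.2]
gripper_width: 0.0148
grasp_force: 60.0
```

```bash
python3 -m creep '[[0,0,0.05,0,0,0],[0,0,0.05,0,0,0],[0,0,0,0,0,0]]'
python3 - <<'E'
from meas import *
s=robot.read_state();print(s['position'],s['wrist_force'])
for n in('side','scene'):
    c=viewer.camera(n);W=cloud(c)
    b=Ro.from_euler('z',-8.7,degrees=True).as_matrix();q=(W-[.5659,.1186,0])@b
    col=c['color'].astype(int);w=col[...,0]-col[...,2]>20
    for nm,ax,sg,ot,h in(('+x',0,1,1,.081),('-x',0,-1,1,.081),('+y',1,1,0,.063),('-y',1,-1,0,.063)):
        a=sg*q[...,ax];m0=w&(abs(a-h)<.008)&(abs(q[...,ot])<.045)
        bx=a[m0&(q[...,2]>.02)&(q[...,2]<.055)];ld=a[m0&(q[...,2]>.0612)&(q[...,2]<.0665)]
        if len(bx)>25:print(n,nm,'box',np.round((np.median(bx)-h)*1000,1),len(bx),'lid',np.round((np.median(ld)-h)*1000,1) if len(ld)>3 else None,len(ld))
E
```

```text
t: 32.4
position: [0.5648, 0.119, 0.074]
tcp_rot: [-179.9, 0.0, -8.7]
wrist_force: [-2.4, -0.4, 6.4]
gripper_width: 0.0152
grasp_force: 61.3
[0.56483813 0.11898254 0.07399429] [-2.41422787 -0.37063919  6.40867317]
side -x box 0.7 315 lid 0.2 51
side +y box 0.7 159 lid 0.3 29
scene +x box -1.1 145 lid -1.4 31
scene -y box -0.6 94 lid -1.2 16
```

The lid is in contact and flush within about 1 mm, so I'm releasing it.

```bash
python3 -m creep '[[0,0,-0.04,0,0,0],[0,0,0,0,0,0],[0,0,0,0,0,0],[0,0,0,0,0,0],[0,0,0,0,0,0],[0,0,-1.5,0,0,0],[0,0,-4,0,0,0],[0,0,-4,0,0,0],[0,0,-4,0,0,0],[0,0,0,0,0,0],[0,0,0,0,0,0],[0,0,0,0,0,0]]' 1
python3 - <<'E'
from meas import *
for n in('side','scene','wrist'):
    c=viewer.camera(n);W=cloud(c);pickle.dump((c,W),open(n+'12.pkl','wb'))
    b=Ro.from_euler('z',-8.7,degrees=True).as_matrix();q=(W-[.5659,.1186,0])@b
    col=c['color'].astype(int);w=col[...,0]-col[...,2]>20
    for nm,ax,sg,ot,h in(('+x',0,1,1,.081),('-x',0,-1,1,.081),('+y',1,1,0,.063),('-y',1,-1,0,.063)):
        a=sg*q[...,ax];m0=w&(abs(a-h)<.008)&(abs(q[...,ot])<.045)
        bx=a[m0&(q[...,2]>.02)&(q[...,2]<.055)];ld=a[m0&(q[...,2]>.0612)&(q[...,2]<.0665)]
        if len(bx)>25:print(n,nm,'box',np.round((np.median(bx)-h)*1000,1),len(bx),'lid',np.round((np.median(ld)-h)*1000,1) if len(ld)>3 else None,len(ld))
    P=pts([n+'12.pkl'],(.45,.68,.03,.21),.064,.072);print(n,'lid',*rect(P),np.median(P[:,2]))
    P=pts([n+'12.pkl'],(.48,.63,-.14,-.04),.092,.1)
    if len(P)>9:print('bar',*rect(P))
E
```

```text
t: 34.0
position: [0.5641, 0.1191, 0.2075]
tcp_rot: [180.0, 0.2, -8.7]
wrist_force: [-0.6, -0.5, 0.1]
gripper_width: 0.0853
grasp_force: 0.0
side -x box 0.5 318 lid 0.3 51
side +y box 0.7 155 lid 0.2 34
side lid [565.7 119.7 165.6 127.6  -9. ] 1611 0.06804918709115149
bar [564.9 -89.   81.1  21.3   6.4] 108
scene +x box -1.0 141 lid -1.3 33
scene -y box -0.3 89 lid -0.3 15
scene lid [565.8 117.9 167.7 130.4  -8.5] 834 0.06825841012089717
bar [567.1 -90.7  83.7  22.1   4.4] 94
wrist lid [565.3 118.6 161.7 126.4  -8.7] 18167 0.06913059594979454
bar [565.7 -89.5  83.1  20.3   3.8] 1951
```

```bash
python3 -c "
from bench import order
print(order.hand_in())"
```

```text
the job is handed in; nothing more can be done
None
```

I handed the job in at about 34 s. My last camera measurements put the lid flush on the box to within about 1 mm and the scoop flat on its board; the three truffles were seen in the box before it was closed. The hand-in returned no verdict.

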